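# Push a worn bearing up out of its board from below

## Task

The worn bearing has to come out of the wooden board that is held flat in the vice. Take the wooden palm drift and push the bearing up from below through the access hole until it stands about a centimetre proud of the board (not right out), then stand the drift upright on the bench again and let go of it. Draw the proud bearing out from above and lay it flat in the parts tray, setting it down rather than dropping it; leave the tray and the other things on the bench where they are.

Things in the scene. Friction and masses are not known exactly. Their poses are not given: they have to be found in the camera images.
- vice: Grey bench vice, fixed, holding a wooden board level by its long edges. Origin: on the bench (z = 0) right below the centre of the board's recess; x runs along the board from the recess to the jaws, z up. The vice with its riser and T bar fills x = 105 to 305 mm, y = -170 to 225 mm; its jaws (x over 140 mm) stand 6 mm above the board's top.
- board_end (a point): Middle of the top edge of the board's free end, 42 mm from the recess centre, towards the robot. The board is 84 mm wide and 30 mm thick; its underside is 228 mm and its top 258 mm above the bench. Under the board and before its free end there is only clear bench.
- recess (a point): Centre of the round recess, level with the board's top. It is 64 mm across and 18 mm deep; its bottom is a ledge round the access hole. Three sprung steel strips in its wall (1.5 to 15.5 mm above the ledge) grip the bearing's rim: pushing it up takes about 10 to 13 N, and it stays where it is pushed while at least 4 mm of it is still in the recess; farther out it is loose.
- hole_under (a point): Centre of the access hole at the board's underside. The hole is 46 mm across, 12 mm long, coaxial with the recess and opens into it.
- bearing: Steel ball bearing with the sawn-off stub of its axle flush in its bore: a closed disc 62 mm across and 17 mm thick, about 0.3 kg. Origin: centre of its underside, z is its axis (up at the start). At the start it sits on the ledge of the recess, its underside 240 mm above the bench and its top 1 mm below the board's top, so its rim cannot be gripped.
- drift: Palm drift, a loose push-out tool 200 mm long, 0.17 kg, standing on its handle. Origin: centre of the foot, z up along the tool. Wooden handle 48 mm in diameter, straight from 3 to 54 mm above the foot (hold here, gripper tilted about 45 degrees so that the shank stands free before it); shank 20 mm in diameter; white head 34 mm in diameter from 186 to 200 mm.
- drift_face (a point): Centre of the flat pushing face of the drift's head, 200 mm above its foot on the drift's axis.
- tray: Open white plastic parts tray, loose, empty, 160 mm (x) by 210 mm (y) outside and 40 mm high; walls and floor 4 mm. Origin: centre of its underside; inner floor 4 mm above it.
- hammer: Hammer lying on the bench, about 260 mm long; leave it alone. Origin near the middle of its underside, x along the handle.
- screwdriver: Screwdriver lying on the bench, about 200 mm long; leave it alone. Origin near the middle of its underside, x along it.
- jar: Bottle of wood jar, 60 mm in diameter, 160 mm high, standing; leave it alone. Origin: centre of its underside.
- offcut: Wooden offcut 160 x 45 x 30 mm lying on the bench; leave it alone. Origin: centre of its underside, x along its length.
There are look-alikes about, which are no part of the job. There is more than one size of the drift; the job needs the larger.

How it is judged:
By the outcome, as a careful person would: the job done as asked, in the order asked, and still so for the second after the job is handed in, with the robot touching nothing.
It also fails if it takes over 72 s, if anything falls off the work surface, if the arm or the gripper's body presses on something with over 40 N, if the wrist force passes 120 N, or if a joint passes its speed limit or range.

## Robot

A 6-joint arm with a two-finger parallel gripper is mounted at the origin on the work surface. World frame = base frame: x ahead of the robot, y to its left, z up, the work surface at z = 0. Lengths are in mm, angles in rad, forces in N, time in s.
With the tool pointing down it reaches from about 400 to 925 mm from the base axis. Payload 12.5 kg.
Tool frame: the origin (TCP) lies between the finger pads; the fingertips stand 11 mm ahead of it and the grasp point (between the pads) lies 8 mm behind it (env.tip_extent is the distance from the TCP to the fingertips, in mm); x points along the fingers, z is the direction in which the jaws open and shut, and the axes are right-handed (so a half turn about x gives the same grasp; the last joint's range is limited). The gripper opens to 95 mm and grips with 3 to 60 N. Pads are 20 mm wide; open, the fingers measure 119 mm over their backs; the gripper's body (75 mm by 180 mm) begins 59 mm behind the grasp point.
Start: joints at [-1.386, 0.491, 1.559, -0, 1.092, -0.106], TCP at [179.222, -598.77, 225.661] pointing down, gripper open.
Joint ranges: [-3.1, 3.1], [-0.84, 2.19], [0.05, 2.79], [-1.13, 4.28], [0.06, 2.93], [-2.69, 2.69]. Speed limits (rad/s): [2.22, 2.22, 2.79, 3.14, 3.14, 3.14].

## Interface

Orientations are given as [roll, pitch, yaw] about the fixed x, y, z axes, in that order (R = Rz(yaw) Ry(pitch) Rx(roll)).
In Python, from cell import status, imaging, env gives the robot as it stands. The module is installed in compiled form; this text tells all that it offers.
- The arm moves only by the tool apply_moves, never from a script. Its argument "increments" is a list of rows, each a list of 5 numbers: the closure, from 0 (fully open) to 1 (shut), then the shift along the tool's x, y, z in mm, then the turn about the tool's x in degrees. A call has 1 to 10 rows; each row shifts and turns the commanded pose from where the row before left it, along the tool's axes as they then stand; what a row does not reach is not made up. A row lasts 1/10 s, in which the tool goes at most 50 mm and 8.59 degrees, less where a joint would pass 70% of its speed; a pose out of reach is approached as far as the arm can. A call with a gripper value outside its range is refused whole. The fingers move at their own pace and stop on an object; the grip force is fixed at half the most. Time passes only in rows, so rows that do not move let the fingers close. It gives the time, the measured TCP pose, the force and the opening at its end, in the units of the state.
- status.state(): the state, without advancing time (a new reading comes with each control period).
- imaging.read_camera(name): name is "side" or "top"; returns a dict with "pixels" (420x560x3 uint8, red, green, blue), "fovy" (degrees; the focal length in pixels is half the picture's height over the tangent of half this angle, whatever the lens; pixels are square), "cx", "cy" (the principal point, pixels), "R" (3x3) and "t" (3): a world point X has camera coordinates R X + t. Camera axes: x right, y down, z forward; pixel columns grow to the right and rows downward; lengths in mm; the calibration is good to about 2 mm. A picture is of the moment at which its call begins. There is no depth.
- env.job_done(): hands the job in, once; it reports no verdict.
The state is a dict: "t": time; "joints": joint angles; "qvel": joint speeds; "tau": joint torques, N m; "eef_pos": TCP position; "tcp_rot": TCP orientation; "ft_force": force on the tool from outside, world axes, zero at the start; "moment": the same for the moment, N m; "opening": opening from 0.0 (shut) to 1.0 (fully open).
Only numpy, scipy, OpenCV 4.12 (cv2) and the standard library are available. Lean on these libraries where they do the work, as an engineer would, in place of code of your own. Each camera call takes 0.05 s, during which the arm holds its last target. There are 200 camera calls.

## Working session

There is one attempt and no reset: what is moved stays moved. The work goes in short steps, Python scripts to look and compute and a tool call to move; the robot and the scene stay as the last step left them, time stands still between calls to the robot, and variables do not carry over. Pictures are saved under pics/ and viewed, about 8 in all and at most 12, crops included, and the job is handed in when it is done.

Besides the shell and the picture viewer there is one more tool, called after ">>>" as name(argument=value, ...), one argument or row to a line, values as JSON. apply_moves: Moves the arm, as the interface text tells. Its arguments: {"type":"object","properties":{"increments":{"type":"array"}},"required":["increments"]}

```bash
mkdir -p pics; ls; cat > h.py <<'E'
import numpy as np, cv2
from cell import status, imaging, env
from scipy.spatial.transform import Rotation as Ro
def grab(name,fn=None):
    c=imaging.read_camera(name)
    c['f']=c['pixels'].shape[0]/2/np.tan(np.radians(c['fovy'])/2)
    c['R']=np.array(c['R']);c['t']=np.array(c['t'])
    if fn: cv2.imwrite('pics/'+fn,c['pixels'][:,:,::-1])
    return c
def ray(c,u,v):
    d=c['R'].T@np.array([(u-c['cx'])/c['f'],(v-c['cy'])/c['f'],1]); return -c['R'].T@c['t'],d/np.linalg.norm(d)
def onz(c,u,v,z):
    o,d=ray(c,u,v); return o+d*(z-o[2])/d[2]
def proj(c,X):
    p=c['R']@np.array(X,float)+c['t']; return c['f']*p[:2]/p[2]+[c['cx'],c['cy']]
E
python3 - <<'E'
from h import *
for n in('top','side'):
    c=grab(n,n+'0.png'); print(n,c['fovy'],c['cx'],c['cy'],c['f'],{k:v for k,v in c.items() if k not in('pixels','R','t')}.keys(), -c['R'].T@c['t'],c['R'].round(3).tolist())
print(status.state(),env.tip_extent)
E
```

```text
pics
top 43.23675928085617 272.1422985007527 210.68205871693954 529.9027568066126 dict_keys(['fovy', 'cx', 'cy', 'f']) [ 334.517654      2.13865952 1662.60097547] [[0.014, -1.0, 0.002], [-0.995, -0.015, -0.097], [0.097, -0.001, -0.995]]
side 47.72085958959912 280.20829014787205 199.70480265585778 474.7769056528855 dict_keys(['fovy', 'cx', 'cy', 'f']) [  255.20384014 -1074.57133938  1166.8511982 ] [[0.975, -0.223, -0.011], [-0.155, -0.641, -0.752], [0.161, 0.735, -0.659]]
{'t': 0.1, 'joints': array([-1.38562976e+00,  4.91497216e-01,  1.55942819e+00, -2.81291182e-06,
        1.09170308e+00, -1.05587666e-01]), 'qvel': array([ 0.00239087, -0.00217944, -0.00185969,  0.00095294,  0.00034401,
        0.00033315]), 'tau': array([ 2.50363060e-03, -6.13624549e+01, -2.58605897e+01,  6.94141374e-02,
        4.70198644e-02, -5.06965682e-05]), 'eef_pos': array([ 179.15883667, -598.53738886,  225.10779621]), 'tcp_rot': array([3.03841354, 1.56976049, 1.75837275]), 'ft_force': array([0.8095247 , 0.69856634, 0.43402799]), 'moment': array([ 0.04639861,  0.0255253 , -0.01322703]), 'opening': 0.9988075740596263} 11.0
```

View pics/top0.png

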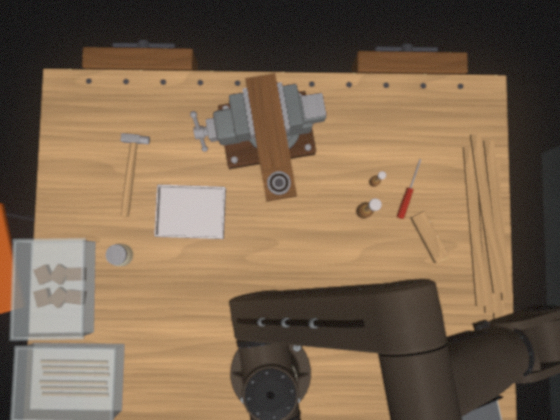

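View pics/side0.png

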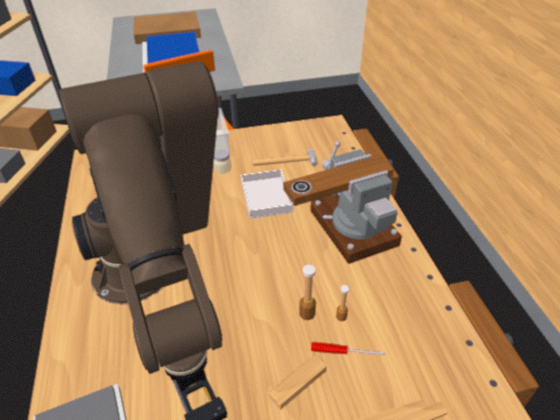

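The top view shows the recess at about (279,183), the large drift's head at (375,205), the small drift at (381,176) and the tray at about (190,212). In the side view, the large drift's head is at (309,271), its foot near (307,313), and the bearing at (301,187). Next I'll measure these.

```bash
cat > m.py <<'E'
from h import *
T=grab('top');S=grab('side')
def blob(c,lo,hi,box,hsv=True,show=''):
    x0,y0,x1,y1=box; im=cv2.cvtColor(c['pixels'],cv2.COLOR_RGB2HSV)[y0:y1,x0:x1]
    m=cv2.inRange(im,lo,hi); n,l,s,ce=cv2.connectedComponentsWithStats(m); i=1+np.argmax(s[1:,4])
    print(show,'area',s[i,4],'box',s[i,:4]+[x0,y0,0,0],'cen',ce[i]+[x0,y0]); return ce[i]+[x0,y0],(l==i)
def tri(u,v):
    o1,d1=ray(T,*u);o2,d2=ray(S,*v); A=np.c_[d1,-d2]; k=np.linalg.lstsq(A,o2-o1,rcond=None)[0]
    p,q=o1+k[0]*d1,o2+k[1]*d2; return (p+q)/2,np.linalg.norm(p-q)
W=((0,0,150),(179,60,255))
a,_=blob(T,*W,(365,195,390,215),show='headT'); b,_=blob(S,*W,(298,262,320,280),show='headS'); print(tri(a,b), onz(T,*a,198))
a,m=blob(T,*W,(150,178,232,245),show='trayT'); 
k=cv2.findContours(m.astype(np.uint8),cv2.RETR_EXTERNAL,2)[0]; k=max(k,key=cv2.contourArea); r=cv2.boxPoints(cv2.minAreaRect(k))+[150,178]; P=np.array([onz(T,*p,40)for p in r]);print('tray',P.round(1).tolist(),P.mean(0),np.linalg.norm(P[0]-P[1]),np.linalg.norm(P[1]-P[2]))
# board
a,m=blob(T,(3,90,40),(16,255,150),(235,70,305,205),show='board')
k=max(cv2.findContours(m.astype(np.uint8),cv2.RETR_EXTERNAL,2)[0],key=cv2.contourArea)
print('poly',[ (p[0]+[235,70]).tolist() for p in cv2.approxPolyDP(k,3,True)])
for c,b,n in((T,(335,150,425,255),'ct.png'),(T,(235,65,325,215),'cb.png'),(S,(280,170,350,330),'cs.png')):
    x0,y0,x1,y1=b
im=lambda c,b:cv2.resize(c['pixels'][b[1]:b[3],b[0]:b[2],::-1],None,fx=6,fy=6,interpolation=cv2.INTER_CUBIC)
A=im(T,(350,165,395,225));B=im(T,(255,160,305,205));C=im(S,(280,165,330,210))
H=max(A.shape[0],B.shape[0]);o=np.zeros((H,A.shape[1]+600,3),np.uint8);o[:A.shape[0],:A.shape[1]]=A;o[:270,A.shape[1]:A.shape[1]+300]=B;o[:270,A.shape[1]+300:]=C
cv2.imwrite('pics/crop1.png',o)
E
python3 m.py
```

```text
headT area 117 box [369 199  13  12] cen [375.         204.22222222]
headS area 125 box [303 265  12  12] cen [308.4   270.336]
(array([ 500.88674736, -285.96531112,  195.34270955]), np.float64(1.6906723595375919)) [ 499.74461995 -285.30500072  198.        ]
trayT area 3541 box [154 185  72  54] cen [190.58740469 211.49308105]
tray [[408.5, 361.4, 40.0], [570.8, 361.7, 40.0], [566.5, 145.9, 40.0], [404.2, 147.8, 40.0]] [487.47632211 254.20427041  40.        ] 162.32185624134922 215.77381339797228
board area 4169 box [235  70  70 132] cen [268.3717918  134.30390981]
poly [[256, 70], [269, 73], [245, 79], [257, 147], [248, 141], [235, 144], [239, 160], [235, 168], [260, 166], [267, 201], [292, 197], [296, 193], [290, 160], [304, 156], [304, 134], [290, 149], [287, 147], [274, 74], [281, 71]]
```

View pics/crop1.png

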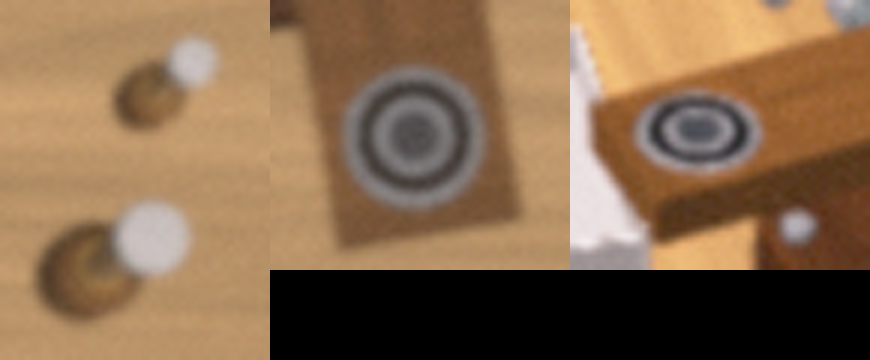

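The crop shows the bearing centre at top (278.8,182.8) and side (301.3,186.7). The board's end corners are at top (267,201.2) and (296.7,195.8). The large drift is the lower-left one.

```bash
sed -i '/^a,_=blob/,$d' m.py; python3 - <<'E'
from m import *
u,v=(278.5,182.5),(301.0,186.4)
print(tri(u,v),onz(T,*u,257),onz(S,*v,257))
a,b=onz(T,267,201,258),onz(T,296.6,195.6,258);e=(a+b)/2;print(a,b,e,np.linalg.norm(a-b))
r=onz(T,*u,257); d=r-e; print(np.linalg.norm(d),np.degrees(np.arctan2(d[1],d[0])), np.degrees(np.arctan2((a-b)[1],(a-b)[0]))-90)
p,q=onz(T,248,82,258),onz(T,260,166,258);print(np.degrees(np.arctan2(*(p-q)[1::-1])))
E
```

```text
(array([549.72825927, -15.62404048, 256.94416418]), np.float64(3.7099209360842793)) [547.86331795 -15.35152848 257.        ] [551.61502815 -15.63301009 257.        ]
[497.4133675   14.68381785 258.        ] [513.08590554 -64.146249   258.        ] [505.24963652 -24.73121558 258.        ] 80.37293006723962
43.64521021693957 12.413416722725328 11.244590354310404
8.972922908033066
```

>>> apply_moves(
  increments=[
    [0,-50,0,0,0],
    [0,-50,0,0,0],
    [0,-50,0,0,0],
  ],
)

```text
t: 0.6
eef_pos: [179.1, -598.4, 377.5]
tcp_rot: [3.041, 1.57, 1.761]
ft_force: [0.3, -0.4, -0.3]
opening: 1.0
```

>>> apply_moves(
  increments=[
    [0,-10,32,-25,0],
    [0,-10,32,-25,0],
    [0,-10,32,-25,0],
    [0,-10,32,-25,0],
    [0,-10,32,-25,0],
    [0,-10,32,-25,0],
    [0,0,32,-25,0],
    [0,0,32,-25,0],
    [0,0,32,-25,0],
    [0,0,32,-25,0],
  ],
)

```text
t: 1.6
eef_pos: [414.7, -265.9, 435.8]
tcp_rot: [0.398, 1.57, -0.883]
ft_force: [0.7, -0.8, 0.4]
opening: 1.0
```

>>> apply_moves(
  increments=[
    [0,0,32,-25,0],
    [0,0,32,-25,0],
    [0,0,32,-25,0],
    [0,0,32,-25,0],
    [0,0,32,-25,0],
    [0,0,32,-25,0],
    [0,0,32,-25,0],
    [0,0,32,-25,0],
    [0,0,0,0,4],
    [0,0,0,0,5],
  ],
)

```text
t: 2.6
eef_pos: [602.5, -1.3, 435.0]
tcp_rot: [-1.697, 1.57, -3.135]
ft_force: [-0.6, -0.2, -0.2]
opening: 1.001
```

```bash
cat > st.py <<'E'
from h import *
s=status.state();R=Ro.from_euler('xyz',s['tcp_rot']).as_matrix()
print(s['t'],'J',s['joints'].round(3),'p',s['eef_pos'].round(1),'F',s['ft_force'].round(1),'op',round(s['opening'],3));print(R.round(3))
h=R[:,0];print('tilt from down deg',np.degrees(np.arccos(-h[2])),'heading',np.degrees(np.arctan2(h[1],h[0])))
def to(X): print('to',X,'tool shift',(R.T@(np.array(X)-s['eef_pos'])).round(1))
E
python3 st.py
```

```text
2.6 J [-0.112  0.329  1.273 -0.     1.54   1.326] p [602.5  -1.3 435. ] F [-0.6 -0.2 -0.2] op 1.001
[[-0.001  0.991  0.132]
 [-0.     0.132 -0.991]
 [-1.    -0.001 -0.   ]]
tilt from down deg 0.055766797357298954 heading -179.59425576754197
```

>>> apply_moves(
  increments=[
    [0,0,50,0,0],
    [0,0,50,0,0],
    [0,0,50,0,0],
    [0,0,50,0,0],
    [0,0,50,0,0],
    [0,0,50,0,0],
    [0,0,50,0,0],
    [0,0,50,0,0],
    [0,0,50,0,0],
  ],
)

```text
t: 3.5
eef_pos: [908.9, 46.1, 385.2]
tcp_rot: [1.488, 1.505, 0.051]
ft_force: [-0.4, -0.1, 0.5]
opening: 1.0
```

```bash
python3 st.py
```

```text
3.5 J [-0.023  1.04   0.051  0.005  1.985  1.416] p [908.9  46.1 385.2] F [-0.4 -0.1  0.5] op 1.0
[[ 0.066  0.989  0.133]
 [ 0.003  0.133 -0.991]
 [-0.998  0.066  0.005]]
tilt from down deg 3.7887207163738275 heading 2.928615192809364
```

>>> apply_moves(
  increments=[
    [0,0,50,0,0],
    [0,0,50,0,0],
    [0,0,50,0,0],
    [0,0,50,0,0],
  ],
)

```text
t: 3.9
eef_pos: [959.3, 63.8, 342.7]
tcp_rot: [1.492, 1.391, 0.055]
ft_force: [-0.3, -0.0, -0.2]
opening: 1.003
```

>>> apply_moves(
  increments=[
    [0,-30,40,0,0],
    [0,-30,40,0,0],
    [0,-30,40,0,0],
    [0,-30,40,0,0],
  ],
)

```text
t: 4.3
eef_pos: [947.4, 73.0, 430.3]
tcp_rot: [1.497, 1.278, 0.061]
ft_force: [-0.0, -0.4, 0.9]
opening: 1.0
```

```bash
python3 st.py
```

```text
4.3 J [0.003 1.002 0.047 0.017 1.799 1.446] p [947.4  73.  430.3] F [-0.  -0.4  0.9] op 1.0
[[ 0.289  0.949  0.13 ]
 [ 0.017  0.131 -0.991]
 [-0.957  0.288  0.021]]
tilt from down deg 16.80364220537673 heading 3.467353363007416
```

>>> apply_moves(
  increments=[
    [0,-25,43,0,0],
    [0,-25,43,0,0],
    [0,-25,43,0,0],
    [0,-25,43,0,0],
    [0,-25,43,0,0],
    [0,-25,43,0,0],
    [0,-25,43,0,0],
    [0,-25,43,0,0],
  ],
)

```text
t: 5.1
eef_pos: [923.8, 88.5, 567.6]
tcp_rot: [1.508, 1.059, 0.073]
ft_force: [0.1, 0.4, -0.1]
opening: 1.003
```

```bash
python3 st.py
```

```text
5.1 J [0.017 0.864 0.048 0.028 1.718 1.464] p [923.8  88.5 567.6] F [ 0.1  0.4 -0.1] op 1.003
[[ 0.488  0.864  0.127]
 [ 0.035  0.125 -0.991]
 [-0.872  0.488  0.03 ]]
tilt from down deg 29.29520133642804 heading 4.158149085376434
```

>>> apply_moves(
  increments=[
    [0,0,50,0,0],
    [0,0,50,0,0],
    [0,0,50,0,0],
    [0,0,50,0,0],
    [0,0,50,0,0],
    [0,0,50,0,0],
    [0,0,50,0,0],
    [0,0,50,0,0],
  ],
)

```text
t: 5.9
eef_pos: [976.9, 107.4, 597.5]
tcp_rot: [1.517, 0.822, 0.083]
ft_force: [-0.5, -0.7, 0.4]
opening: 1.0
```

```bash
python3 st.py
```

```text
5.9 J [0.033 0.872 0.048 0.034 1.473 1.477] p [976.9 107.4 597.5] F [-0.5 -0.7  0.4] op 1.0
[[ 0.678  0.724  0.122]
 [ 0.056  0.114 -0.992]
 [-0.732  0.68   0.037]]
tilt from down deg 42.90797072860253 heading 4.737395719962925
```

>>> apply_moves(
  increments=[
    [0,0,50,0,1],
    [0,0,50,0,1],
    [0,0,50,0,1],
    [0,-20,-30,0,0],
    [0,0,0,0,0],
  ],
)

```text
t: 6.4
eef_pos: [968.1, 108.4, 621.6]
tcp_rot: [1.573, 0.743, 0.087]
ft_force: [0.9, 0.2, -0.6]
opening: 0.999
```

```bash
cat >> st.py <<'E'
import sys
if len(sys.argv)>3: to([float(v) for v in sys.argv[1:4]])
E
python3 st.py 400 -286 450
```

```text
6.4 J [0.033 0.765 0.256 0.041 1.294 1.525] p [968.1 108.4 621.6] F [ 0.9  0.2 -0.6] op 0.999
[[ 0.734  0.674  0.085]
 [ 0.064  0.057 -0.996]
 [-0.676  0.736 -0.001]]
tilt from down deg 47.43246895786368 heading 4.970405018564659
to [400.0, -286.0, 450.0] tool shift [-325.9 -531.7  344.7]
```

```bash
python3 st.py 430 -292 320
```

```text
6.4 J [0.033 0.765 0.256 0.041 1.294 1.525] p [968.1 108.4 621.6] F [ 0.9  0.2 -0.6] op 0.999
[[ 0.734  0.674  0.085]
 [ 0.064  0.057 -0.996]
 [-0.676  0.736 -0.001]]
tilt from down deg 47.43246895786368 heading 4.970405018564659
to [430.0, -292.0, 320.0] tool shift [-216.4 -607.5  353.4]
```

>>> apply_moves(
  increments=[
    [0,-11,-30,18,0],
    [0,-11,-30,18,0],
    [0,-11,-30,18,0],
    [0,-11,-30,18,0],
    [0,-11,-30,18,0],
    [0,-11,-30,18,0],
    [0,-11,-30,18,0],
    [0,-11,-30,18,0],
    [0,-11,-30,18,0],
    [0,-11,-30,18,0],
  ],
)

```text
t: 7.4
eef_pos: [714.0, -89.7, 484.9]
tcp_rot: [1.569, 0.732, 0.086]
ft_force: [0.5, -0.1, 0.2]
opening: 0.998
```

>>> apply_moves(
  increments=[
    [0,-11,-30,18,0],
    [0,-11,-30,18,0],
    [0,-11,-30,18,0],
    [0,-11,-30,18,0],
    [0,-11,-30,18,0],
    [0,-11,-30,18,0],
    [0,-11,-30,18,0],
  ],
)

```text
t: 8.1
eef_pos: [527.9, -233.4, 380.9]
tcp_rot: [1.566, 0.732, 0.085]
ft_force: [0.4, -0.4, 0.2]
opening: 0.995
```

```bash
python3 st.py 430 -292 240
```

```text
8.1 J [-0.8    0.112  1.929  0.984  0.763  0.055] p [ 527.9 -233.4  380.9] F [ 0.4 -0.4  0.2] op 0.995
[[ 0.741  0.666  0.088]
 [ 0.063  0.061 -0.996]
 [-0.668  0.744  0.003]]
tilt from down deg 48.05061311010306 heading 4.859559094841299
to [430.0, -292.0, 240.0] tool shift [  17.9 -173.5   49.3]
```

>>> apply_moves(
  increments=[
    [0,2,-20,6,0],
    [0,2,-20,6,0],
    [0,2,-20,6,0],
    [0,2,-20,6,0],
    [0,2,-20,6,0],
    [0,2,-20,6,0],
    [0,2,-20,6,0],
    [0,2,-20,6,0],
    [0,0,0,0,0],
  ],
)

```text
t: 9.0
eef_pos: [436.6, -290.2, 249.3]
tcp_rot: [1.57, 0.735, 0.085]
ft_force: [0.8, 0.5, 0.5]
opening: 1.001
```

```bash
python3 st.py 438 -291 30; python3 - <<'E'
from h import *
a=grab('top','top1.png')
E
```

```text
9.0 J [-1.068  0.26   2.171  1.271  0.789 -0.574] p [ 436.6 -290.2  249.3] F [0.8 0.5 0.5] op 1.001
[[ 0.739  0.668  0.085]
 [ 0.063  0.058 -0.996]
 [-0.671  0.742  0.001]]
tilt from down deg 47.883482000299985 heading 4.859886514583172
to [438.0, -291.0, 30.0] tool shift [ 148.  -161.8    0.8]
```

View pics/top1.png

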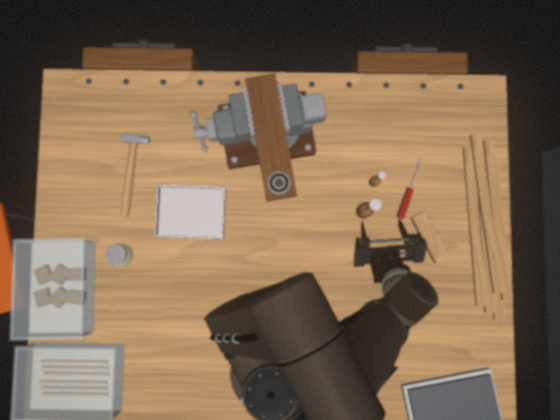

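The view shows the fingers at about (362,235) and (418,232), just behind the drift head at (375,205). I'll check this against the projected TCP.

```bash
python3 - <<'E'
from h import *
s=status.state();R=Ro.from_euler('xyz',s['tcp_rot']).as_matrix();p=s['eef_pos']
T=grab('top');S=grab('side')
for c in(T,S):
    print([proj(c,p+R@np.array(v)).round(1) for v in((0,0,0),(11,0,55),(11,0,-55),(-67,0,0))])
o=np.hstack([cv2.resize(c['pixels'][b[1]:b[1]+80,b[0]:b[0]+100,::-1],None,fx=4,fy=4) for c,b in((T,(340,190)),(S,(230,255)))])
cv2.imwrite('pics/c2.png',o)
E
```

```text
[array([380.6, 225.4]), array([400.1, 221.2]), array([359.3, 224.1]), array([385.9, 243.4])]
[array([284.9, 261.9]), array([295., 279.]), array([281.3, 248.1]), array([265.6, 254.6])]
```

View pics/c2.png

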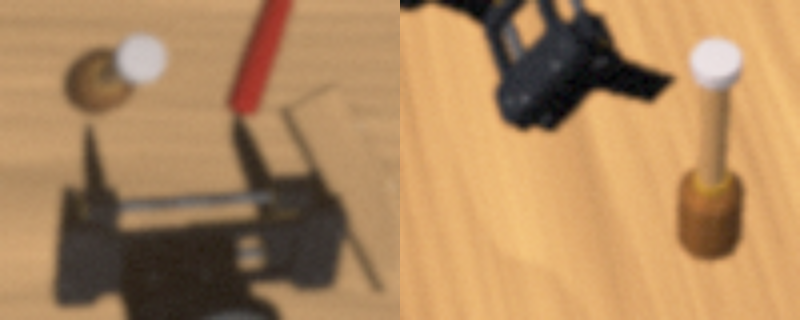

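The projections agree with the seen fingertips, and the drift lies mid-gap. I'll descend behind it, then slide forward.

>>> apply_moves(
  increments=[
    [0,18,-20,0,0],
    [0,18,-20,0,0],
    [0,18,-20,0,0],
    [0,18,-20,0,0],
    [0,18,-20,0,0],
    [0,18,-20,0,0],
    [0,18,-20,0,0],
    [0,18,-20,0,0],
    [0,0,0,0,0],
  ],
)

```text
t: 10.05
eef_pos: [436.0, -287.6, 32.0]
tcp_rot: [1.574, 0.737, 0.089]
ft_force: [0.0, 0.7, 0.7]
opening: 0.999
```

```bash
python3 st.py 504 -285.7 30
```

```text
10.05 J [-1.066  0.765  2.325  1.942  0.814 -1.503] p [ 436.  -287.6   32. ] F [0.  0.7 0.7] op 0.999
[[ 0.738  0.67   0.087]
 [ 0.066  0.057 -0.996]
 [-0.672  0.741 -0.002]]
tilt from down deg 47.77812216547161 heading 5.112398053429714
to [504.0, -285.7, 30.0] tool shift [51.6 44.2  4.1]
```

>>> apply_moves(
  increments=[
    [0,10,9,1,0],
    [0,10,9,1,0],
    [0,10,9,1,0],
    [0,11,9,1,0],
    [0,11,8,0,0],
    [0,0,0,0,0],
  ],
)

```text
t: 10.65
eef_pos: [505.0, -284.9, 31.9]
tcp_rot: [1.569, 0.736, 0.088]
ft_force: [-0.2, -0.7, -0.3]
opening: 1.0
```

```bash
python3 st.py 504 -285.7 30; python3 - <<'E'
from m import *
W=((0,0,150),(179,60,255))
a,_=blob(T,*W,(365,193,390,215),show='headT'); b,_=blob(S,*W,(298,262,320,280),show='headS'); print(tri(a,b))
E
```

```text
10.65 J [-0.921  0.766  2.217  1.996  0.76  -1.376] p [ 505.  -284.9   31.9] F [-0.2 -0.7 -0.3] op 1.0
[[ 0.739  0.668  0.089]
 [ 0.065  0.06  -0.996]
 [-0.671  0.741  0.001]]
tilt from down deg 47.8535276795473 heading 5.033668105915896
to [504.0, -285.7, 30.0] tool shift [ 0.5 -2.1  0.7]Traceback (most recent call last):
  File "<stdin>", line 3, in <module>
  File "m.py", line 5, in blob
    m=cv2.inRange(im,lo,hi); n,l,s,ce=cv2.connectedComponentsWithStats(m); i=1+np.argmax(s[1:,4])
                                                                               ~~~~~~~~~^^^^^^^^^
    return _wrapfunc(a, 'argmax', axis=axis, out=out, **kwds)
    return bound(*args, **kwds)
ValueError: attempt to get argmax of an empty sequence
```

>>> apply_moves(
  increments=[
    [0.3,0,0,0,0],
    [0.6,0,0,0,0],
    [0.9,0,0,0,0],
    [0.9,0,0,0,0],
    [0.9,0,0,0,0],
    [0.9,0,0,0,0],
  ],
)

```text
t: 11.35
eef_pos: [503.2, -285.4, 31.5]
tcp_rot: [1.571, 0.737, 0.087]
ft_force: [-0.4, 0.1, 0.1]
opening: 0.55
```

```bash
python3 st.py; python3 - <<'E'
from h import *
S=grab('side');T=grab('top')
o=np.hstack([cv2.resize(c['pixels'][b[1]:b[1]+110,b[0]:b[0]+100,::-1],None,fx=4,fy=4) for c,b in((T,(330,160)),(S,(250,235)))])
cv2.imwrite('pics/c3.png',o)
E
```

```text
11.35 J [-0.924  0.766  2.219  1.996  0.76  -1.378] p [ 503.2 -285.4   31.5] F [-0.4  0.1  0.1] op 0.55
[[ 0.738  0.669  0.086]
 [ 0.064  0.058 -0.996]
 [-0.672  0.741 -0.   ]]
tilt from down deg 47.79692220786105 heading 4.975871185572416
```

View pics/c3.png

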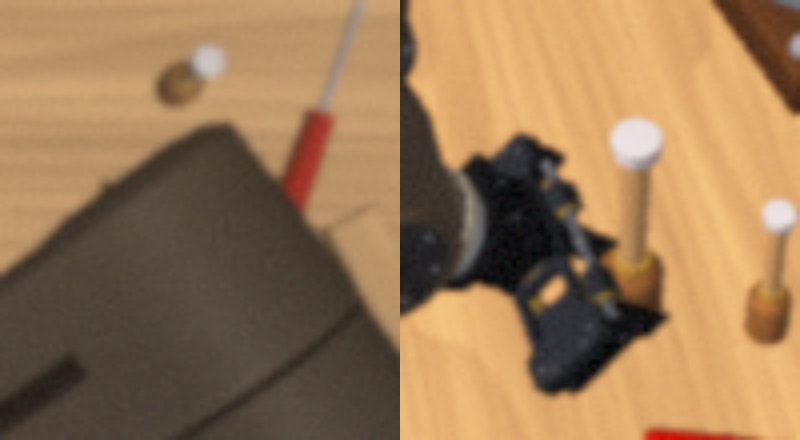

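The side crop shows the fingers on the handle, the shank free, and the head still at (309,271). Next I'll let the grip settle, then lift.

>>> apply_moves(
  increments=[
    [0.9,0,0,0,0],
    [0.9,0,0,0,0],
    [0.9,-7,7,0,0],
    [0.9,-13,15,0,0],
    [0.9,0,0,0,0],
  ],
)

```text
t: 11.95
eef_pos: [503.5, -285.7, 62.7]
tcp_rot: [1.569, 0.735, 0.085]
ft_force: [-0.4, 0.2, -2.4]
opening: 0.499
```

```bash
python3 st.py 400 -150 60; python3 - <<'E'
from h import *
S=grab('side');im=cv2.cvtColor(S['pixels'],cv2.COLOR_RGB2HSV)[235:295,290:330]
m=cv2.inRange(im,(0,0,150),(179,60,255)); n,l,s,ce=cv2.connectedComponentsWithStats(m); i=1+np.argmax(s[1:,4]); print(s[i],ce[i]+[290,235])
for z in(200,225,230): print(z,onz(S,*(ce[i]+[290,235]),z-2), proj(S,[500.5,-285.7,z-2]))
E
```

```text
11.95 J [-0.924  0.695  2.214  1.921  0.732 -1.277] p [ 503.5 -285.7   62.7] F [-0.4  0.2 -2.4] op 0.499
[[ 0.739  0.668  0.087]
 [ 0.063  0.059 -0.996]
 [-0.671  0.742  0.002]]
tilt from down deg 47.865902329056176 heading 4.8888545335034355
to [400.0, -150.0, 60.0] tool shift [ -66.1  -63.1 -144.1]
[ 13  22  13  13 130] [308.97692308 262.66153846]
200 [ 509.70808746 -262.7000922   198.        ] [307.94580401 269.68265207]
225 [ 503.14092194 -283.64941984  223.        ] [308.21190829 263.41848313]
230 [ 501.82748884 -287.83928537  228.        ] [308.26597915 262.14564011]
```

>>> apply_moves(
  increments=[
    [0.9,11,-12,0,0],
    [0.9,4,4,-10,0],
    [0.9,4,4,-19,0],
    [0.9,4,4,-19,0],
    [0.9,4,4,-19,0],
    [0.9,4,3,-19,0],
    [0.9,4,3,-19,0],
    [0.9,4,3,-19,0],
    [0.9,4,3,-19,0],
    [0.9,0,0,0,0],
  ],
)

```text
t: 13.0
eef_pos: [532.9, -137.1, 43.2]
tcp_rot: [1.572, 0.739, 0.09]
ft_force: [-0.2, 0.9, -1.3]
opening: 0.498
```

```bash
python3 st.py 552.5 -15.4 46
```

```text
13.0 J [-0.603  0.737  2.363  2.423  0.8   -1.532] p [ 532.9 -137.1   43.2] F [-0.2  0.9 -1.3] op 0.498
[[ 0.736  0.671  0.089]
 [ 0.067  0.059 -0.996]
 [-0.673  0.739 -0.001]]
tilt from down deg 47.67047183278887 heading 5.169690122361611
to [552.5, -15.4, 46.0] tool shift [  20.6   22.4 -119.5]
```

>>> apply_moves(
  increments=[
    [0.9,3,4,-15,0],
    [0.9,4,4,-21,0],
    [0.9,4,4,-21,0],
    [0.9,4,4,-21,0],
    [0.9,3,3,-21,0],
    [0.9,3,3,-20,0],
    [0.9,0,0,0,0],
  ],
)

```text
t: 13.7
eef_pos: [553.2, -16.7, 45.9]
tcp_rot: [1.571, 0.738, 0.089]
ft_force: [-0.3, 0.0, -2.0]
opening: 0.501
```

```bash
python3 st.py 552.5 -15.4 46; python3 - <<'E'
from h import *
S=grab('side');T=grab('top')
o=np.hstack([cv2.resize(c['pixels'][b[1]:b[1]+150,b[0]:b[0]+130,::-1],None,fx=3,fy=3) for c,b in((T,(210,130)),(S,(240,140)))])
cv2.imwrite('pics/c4.png',o)
E
```

```text
13.7 J [-0.277  0.732  2.392  2.77   0.817 -1.562] p [553.2 -16.7  45.9] F [-0.3  0.  -2. ] op 0.501
[[ 0.737  0.67   0.089]
 [ 0.066  0.06  -0.996]
 [-0.672  0.74   0.   ]]
tilt from down deg 47.74225677737232 heading 5.114202779051207
to [552.5, -15.4, 46.0] tool shift [-0.5 -0.3 -1.4]
```

View pics/c4.png

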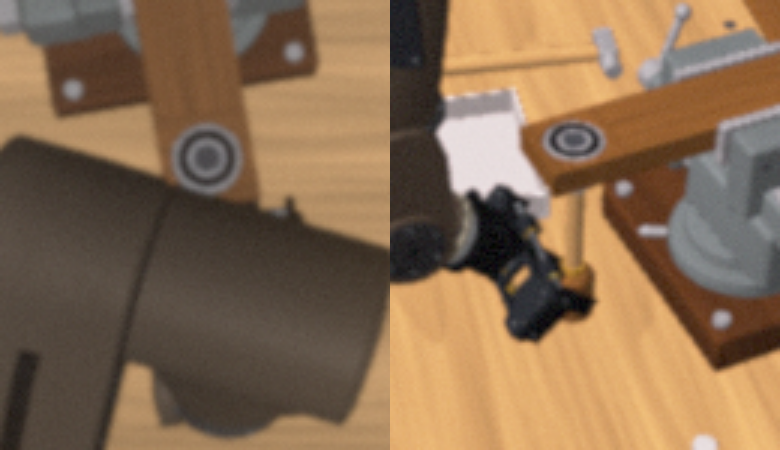

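```bash
python3 - <<'E'
from h import *
S=grab('side')
for z in(60,80,100,120,140,160,215): print(z,proj(S,[550.2,-16.7,z]).round(1))
im=S['pixels'].astype(int)
for r in(206,210,214,218,222): print(r,[tuple(map(int,im[r,x])) for x in range(292,312,1)] if r in(210,218) else '')
E
```

```text
60 [299.6 233. ]
80 [299.7 228.7]
100 [299.8 224.3]
120 [299.9 219.8]
140 [300.  215.2]
160 [300.1 210.5]
215 [300.4 197.3]
206 
210 [(176, 155, 153), (200, 160, 132), (226, 176, 117), (226, 173, 109), (225, 172, 109), (223, 169, 109), (208, 154, 100), (193, 144, 94), (187, 143, 93), (172, 131, 84), (150, 112, 73), (136, 102, 65), (157, 120, 78), (205, 153, 96), (225, 171, 112), (224, 172, 109), (224, 168, 110), (211, 159, 102), (172, 125, 77), (106, 67, 39)]
214 
218 [(221, 168, 108), (226, 173, 112), (230, 178, 112), (234, 181, 117), (230, 177, 113), (224, 171, 111), (212, 161, 105), (193, 148, 97), (182, 136, 87), (168, 125, 79), (145, 110, 71), (134, 101, 66), (175, 130, 85), (225, 170, 108), (227, 173, 112), (224, 171, 113), (223, 169, 107), (226, 172, 112), (224, 173, 110), (223, 171, 112)]
222
```

>>> apply_moves(
  increments=[
    [0.9,-7,7,-1,0],
    [0.9,-7,7,0,0],
    [0.9,-2,2,0,0],
    [0.9,-2,2,0,0],
    [0.9,-2,2,0,0],
    [0.9,0,0,0,0],
  ],
)

```text
t: 14.45
eef_pos: [551.2, -17.2, 74.3]
tcp_rot: [1.572, 0.738, 0.087]
ft_force: [-0.1, -1.0, -10.9]
opening: 0.503
```

```bash
python3 st.py 552.5 -15.4 82.5
```

```text
14.45 J [-0.278  0.652  2.389  2.739  0.739 -1.516] p [551.2 -17.2  74.3] F [ -0.1  -1.  -10.9] op 0.503
[[ 0.737  0.671  0.086]
 [ 0.064  0.058 -0.996]
 [-0.673  0.739 -0.001]]
tilt from down deg 47.68721805047254 heading 4.980845548660212
to [552.5, -15.4, 82.5] tool shift [-4.5  7.  -1.7]
```

>>> apply_moves(
  increments=[
    [0.9,-1,2,-1,0],
    [0.9,-2,1,0,0],
    [0.9,-1,2,0,0],
    [0.9,-1,1,0,0],
    [0.9,0,0,0,0],
    [0.9,0,0,0,0],
  ],
)

```text
t: 15.05
eef_pos: [552.2, -16.2, 82.8]
tcp_rot: [1.571, 0.736, 0.087]
ft_force: [-0.2, -2.2, -10.0]
opening: 0.502
```

```bash
python3 st.py 552.5 -15.4 82.5; python3 - <<'E'
from h import *
S=grab('side');T=grab('top')
o=np.hstack([cv2.resize(c['pixels'][b[1]:b[1]+40,b[0]:b[0]+40,::-1],None,fx=10,fy=10,interpolation=2) for c,b in((T,(259,163)),(S,(281,165)))])
cv2.imwrite('pics/c5.png',o)
for z in(257,262,265,268): print(z,proj(S,[549.7,-15.6,z]),proj(T,[549.7,-15.6,z]))
E
```

```text
15.05 J [-0.275  0.63   2.385  2.731  0.717 -1.502] p [552.2 -16.2  82.8] F [ -0.2  -2.2 -10. ] op 0.502
[[ 0.739  0.669  0.087]
 [ 0.064  0.058 -0.996]
 [-0.671  0.741 -0.   ]]
tilt from down deg 47.84998153009053 heading 4.9751037327281535
to [552.5, -15.4, 82.5] tool shift [ 0.5  0.  -0.7]
257 [300.37977842 186.48909332] [278.60174644 181.8227531 ]
262 [300.4087022  185.20267776] [278.62914551 181.53932944]
265 [300.42612091 184.42796252] [278.64567766 181.36831627]
268 [300.44358819 183.65108686] [278.66227988 181.19657828]
```

View pics/c5.png

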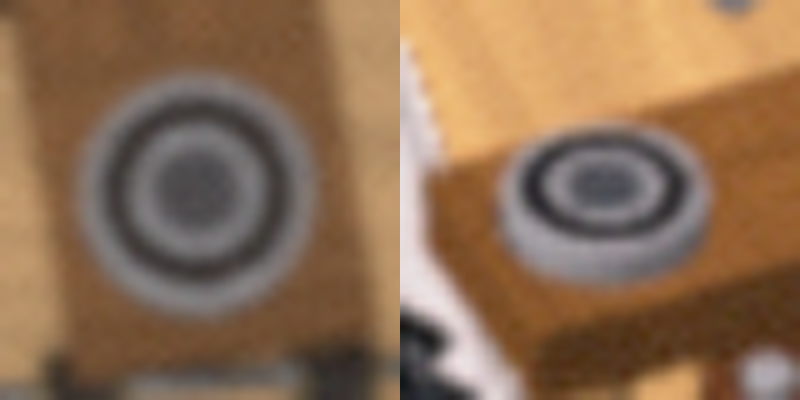

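The bearing now stands proud, with its top centre at side (300.9,183.1), about 10–12 mm up. Kinematics give 10.3 mm. I'll lower the drift and take it back.

>>> apply_moves(
  increments=[
    [0.9,3,-4,0,0],
    [0.9,6,-7,0,0],
    [0.9,6,-7,0,0],
    [0.9,6,-7,0,0],
    [0.9,4,-3,0,0],
    [0.9,0,0,0,0],
  ],
)

```text
t: 15.75
eef_pos: [551.6, -16.1, 43.8]
tcp_rot: [1.572, 0.738, 0.088]
ft_force: [0.1, -0.4, -1.8]
opening: 0.5
```

>>> apply_moves(
  increments=[
    [0.9,-2,-2,10,0],
    [0.9,-4,-4,20,0],
    [0.9,-4,-4,21,0],
    [0.9,-4,-4,21,0],
    [0.9,-4,-4,21,0],
    [0.9,-4,-4,21,0],
    [0.9,-4,-4,21,0],
    [0.9,-4,-4,21,0],
    [0.9,-4,-4,21,0],
    [0.9,-4,-4,21,0],
  ],
)

```text
t: 16.75
eef_pos: [514.8, -219.8, 42.7]
tcp_rot: [1.57, 0.736, 0.086]
ft_force: [-0.6, 0.8, -2.1]
opening: 0.502
```

```bash
python3 st.py 503.2 -285.4 46; python3 st.py 503.2 -285.4 32|tail -1
```

```text
16.75 J [-0.799  0.737  2.301  2.177  0.772 -1.457] p [ 514.8 -219.8   42.7] F [-0.6  0.8 -2.1] op 0.502
[[ 0.738  0.669  0.086]
 [ 0.063  0.058 -0.996]
 [-0.671  0.741  0.001]]
tilt from down deg 47.81877823211654 heading 4.9104989659318194
to [503.2, -285.4, 46.0] tool shift [-14.9  -9.1  64.4]
to [503.2, -285.4, 32.0] tool shift [ -5.5 -19.5  64.4]
```

>>> apply_moves(
  increments=[
    [0.9,-3,-3,20,0],
    [0.9,-3,-3,20,0],
    [0.9,-3,-3,16,0],
    [0.9,-3,-3,8,0],
    [0.9,0,0,0,0],
  ],
)

```text
t: 17.25
eef_pos: [503.4, -284.6, 41.7]
tcp_rot: [1.57, 0.736, 0.085]
ft_force: [-0.0, 0.6, -1.5]
opening: 0.497
```

```bash
python3 st.py 503.2 -285.4 32;  python3 - <<'E'
from h import *
S=grab('side');im=cv2.cvtColor(S['pixels'],cv2.COLOR_RGB2HSV)[235:295,290:330]
m=cv2.inRange(im,(0,0,150),(179,60,255)); n,l,s,ce=cv2.connectedComponentsWithStats(m); i=1+np.argmax(s[1:,4]); print(s[i],ce[i]+[290,235])
p=status.state()['eef_pos']
print(proj(S,[p[0]-2.7,p[1]-.3,p[2]-31.5+198]))
E
```

```text
17.25 J [-0.922  0.743  2.22   1.978  0.751 -1.349] p [ 503.4 -284.6   41.7] F [-0.   0.6 -1.5] op 0.497
[[ 0.738  0.669  0.085]
 [ 0.063  0.057 -0.996]
 [-0.672  0.741  0.001]]
tilt from down deg 47.81604080924639 heading 4.852088253303437
to [503.2, -285.4, 32.0] tool shift [ 6.3 -7.4  0.8]
[ 13  27  13  13 133] [308.7518797  267.81954887]
[308.00076975 266.6309393 ]
```

>>> apply_moves(
  increments=[
    [0.9,2,-3,0,0],
    [0.9,2,-2,0,0],
    [0.9,0,0,0,0],
  ],
)

```text
t: 17.6
eef_pos: [503.7, -282.6, 34.6]
tcp_rot: [1.572, 0.737, 0.088]
ft_force: [-0.4, -0.2, -1.6]
opening: 0.497
```

>>> apply_moves(
  increments=[
    [0.9,1,-1,0,0],
    [0.9,1,-1,0,0],
    [0.9,0,0,0,0],
  ],
)

```text
t: 17.9
eef_pos: [503.8, -283.2, 32.1]
tcp_rot: [1.571, 0.737, 0.087]
ft_force: [0.0, -0.6, -2.3]
opening: 0.504
```

>>> apply_moves(
  increments=[
    [0.9,0.5,-1,0,0],
    [0.9,0,0,0,0],
  ],
)

```text
t: 18.1
eef_pos: [503.7, -283.3, 31.5]
tcp_rot: [1.571, 0.736, 0.087]
ft_force: [0.3, 1.6, 1.8]
opening: 0.503
```

>>> apply_moves(
  increments=[
    [0.9,0.3,-0.4,0,0],
    [0.4,0,0,0,0],
    [0.2,0,0,0,0],
    [0,0,0,0,0],
    [0,0,0,0,0],
    [0,0,0,0,0],
  ],
)

```text
t: 18.7
eef_pos: [503.5, -283.3, 30.6]
tcp_rot: [1.571, 0.737, 0.087]
ft_force: [-0.4, 0.8, 0.3]
opening: 0.863
```

>>> apply_moves(
  increments=[
    [0,-3,-3,0,0],
    [0,-7,-7,0,0],
    [0,-12,-10,0,0],
    [0,-14,-12,0,0],
    [0,-14,-12,0,0],
    [0,0,0,0,0],
  ],
)

```text
t: 19.3
eef_pos: [435.2, -289.4, 31.6]
tcp_rot: [1.573, 0.737, 0.086]
ft_force: [0.8, -0.4, -0.7]
opening: 1.004
```

```bash
python3 st.py 436 -290 250;  python3 - <<'E'
from m import *
W=((0,0,150),(179,60,255))
b,_=blob(S,*W,(298,255,322,280),show='headS')
try: a,_=blob(T,*W,(365,193,390,215),show='headT'); print(tri(a,b))
except Exception as e: print(e)
print(onz(S,*b,198))
E
```

```text
19.3 J [-1.069  0.766  2.324  1.942  0.814 -1.503] p [ 435.2 -289.4   31.6] F [ 0.8 -0.4 -0.7] op 1.004
[[ 0.738  0.67   0.084]
 [ 0.063  0.055 -0.996]
 [-0.672  0.74  -0.002]]
tilt from down deg 47.75408911873238 heading 4.914506524883963
to [436.0, -290.0, 250.0] tool shift [-146.3  162.2    0.3]
headS area 129 box [303 264  13  13] cen [308.57364341 270.01550388]
headT area 126 box [369 198  12  13] cen [374.38095238 204.        ]
(array([ 501.69085419, -284.40639589,  194.60642387]), np.float64(1.9372784685239988))
[ 501.81115546 -287.18902504  198.        ]
```

The drift stands upright at its old place, with its head at (501.7,-284.4). The tilted tool can also grip the proud rim with its lower pad corners, so I'll rise and cross over to the bearing.

>>> apply_moves(
  increments=[
    [0,-15,16,0,0],
    [0,-27,29,0,0],
    [0,-27,29,0,0],
    [0,-27,29,0,0],
    [0,-27,29,0,0],
    [0,-27,29,0,0],
    [0,-27,29,0,0],
    [0,-27,29,0,0],
  ],
)

```text
t: 20.2
eef_pos: [433.3, -288.7, 333.1]
tcp_rot: [1.57, 0.737, 0.087]
ft_force: [0.9, -0.2, -0.8]
opening: 1.001
```

>>> apply_moves(
  increments=[
    [0,3,3,-15,0],
    [0,7,6,-28,0],
    [0,7,6,-28,0],
    [0,7,6,-28,0],
    [0,7,6,-28,0],
    [0,7,6,-28,0],
    [0,7,6,-28,0],
    [0,7,6,-28,0],
    [0.2,7,6,-28,0],
    [0.2,0,0,0,0],
  ],
)

```text
t: 21.2
eef_pos: [489.9, -40.8, 328.5]
tcp_rot: [1.572, 0.737, 0.093]
ft_force: [0.1, 0.1, 0.4]
opening: 0.886
```

```bash
python3 st.py 547.5 -15.7 290
```

```text
21.2 J [-0.414 -0.014  2.223  1.165  0.402  0.08 ] p [489.9 -40.8 328.5] F [0.1 0.1 0.4] op 0.886
[[ 0.737  0.67   0.092]
 [ 0.069  0.061 -0.996]
 [-0.672  0.74  -0.001]]
tilt from down deg 47.75476977007374 heading 5.338898662724778
to [547.5, -15.7, 290.0] tool shift [ 70.1  11.6 -19.6]
```

>>> apply_moves(
  increments=[
    [0.2,10,2,-4,0],
    [0.2,12,2,-4,0],
    [0.2,12,2,-4,0],
    [0.2,12,2,-4,0],
    [0.2,12,2,-4,0],
    [0.2,12,2,0,0],
    [0.2,0,0,0,0],
  ],
)

```text
t: 21.9
eef_pos: [548.4, -19.4, 289.7]
tcp_rot: [1.572, 0.739, 0.088]
ft_force: [-0.7, 1.0, 0.4]
opening: 0.799
```

```bash
python3 st.py 548 -15.7 275; python3 - <<'E'
from h import *
S=grab('side');T=grab('top')
o=np.hstack([cv2.resize(c['pixels'][b[1]:b[1]+60,b[0]:b[0]+65,::-1],None,fx=6,fy=6,interpolation=2) for c,b in((T,(247,150)),(S,(270,155)))])
cv2.imwrite('pics/c6.png',o)
s=status.state();R=Ro.from_euler('xyz',s['tcp_rot']).as_matrix();p=s['eef_pos']
for c,b in((T,(247,150)),(S,(270,155))):
  for z in(38,-38): print([((proj(c,p+R@np.array(v))-b)*6).round() for v in((11,10,z),(11,-10,z))])
E
```

```text
21.9 J [-0.287  0.139  2.184  1.494  0.275 -0.179] p [548.4 -19.4 289.7] F [-0.7  1.   0.4] op 0.799
[[ 0.737  0.671  0.087]
 [ 0.065  0.058 -0.996]
 [-0.673  0.739 -0.001]]
tilt from down deg 47.68316776582515 heading 5.052390013148253
to [548.0, -15.7, 275.0] tool shift [  9.9 -10.9  -3.7]
[array([284., 144.]), array([285., 180.])]
[array([110., 157.]), array([113., 192.])]
[array([237., 182.]), array([210., 212.])]
[array([184.,  91.]), array([158., 120.])]
```

View pics/c6.png

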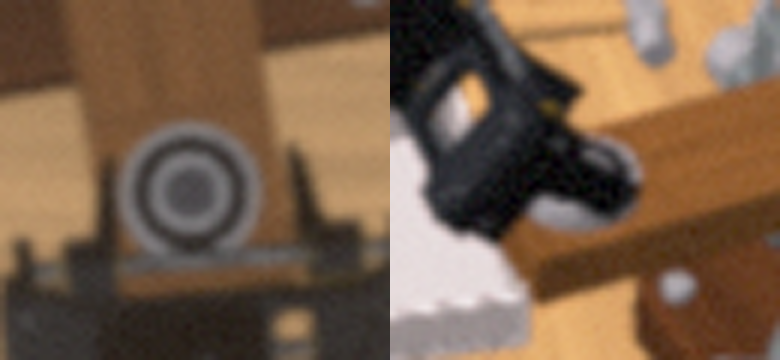

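The top crop shows the finger mid at column 202 and the bearing at 190, so I need about 4 mm more to the left (+y). Then I'll descend.

>>> apply_moves(
  increments=[
    [0.2,0,0,-4,0],
    [0.2,3,-3,0,0],
    [0.2,3,-3,0,0],
    [0.2,2,-3,0,0],
    [0.2,0,0,0,0],
  ],
)

```text
t: 22.5
eef_pos: [547.1, -15.5, 279.0]
tcp_rot: [1.571, 0.737, 0.087]
ft_force: [-0.1, 0.3, 0.3]
opening: 0.803
```

```bash
python3 st.py 548 -15.7 275
```

```text
22.5 J [-0.277  0.156  2.204  1.64   0.267 -0.322] p [547.1 -15.5 279. ] F [-0.1  0.3  0.3] op 0.803
[[ 0.738  0.669  0.086]
 [ 0.064  0.058 -0.996]
 [-0.672  0.741 -0.   ]]
tilt from down deg 47.78917797943936 heading 4.974655314736696
to [548.0, -15.7, 275.0] tool shift [ 3.3 -2.3  0.3]
```

>>> apply_moves(
  increments=[
    [0.2,2,-1.5,0,0],
    [0.2,1,-1,0,0],
    [0.2,0,0,0,0],
  ],
)

```text
t: 22.8
eef_pos: [548.1, -15.5, 275.1]
tcp_rot: [1.571, 0.737, 0.087]
ft_force: [-0.2, 0.1, -0.7]
opening: 0.803
```

>>> apply_moves(
  increments=[
    [0.2,0.5,-0.5,0,0],
    [0.2,0.5,-0.5,0,0],
    [0.2,0,0,0,0],
  ],
)

```text
t: 23.1
eef_pos: [548.3, -15.5, 273.8]
tcp_rot: [1.571, 0.736, 0.087]
ft_force: [-1.1, -0.1, 2.0]
opening: 0.802
```

>>> apply_moves(
  increments=[
    [0.2,-0.5,0.5,0,0],
    [0.4,0,0,0,0],
    [0.6,0,0,0,0],
    [0.8,0,0,0,0],
    [0.8,0,0,0,0],
    [0.8,0,0,0,0],
    [0.8,0,0,0,0],
  ],
)

```text
t: 23.8
eef_pos: [548.1, -15.4, 274.3]
tcp_rot: [1.571, 0.737, 0.087]
ft_force: [-0.6, 1.2, -1.1]
opening: 0.641
```

```bash
python3 st.py; python3 - <<'E'
from h import *
S=grab('side');T=grab('top')
o=np.hstack([cv2.resize(c['pixels'][b[1]:b[1]+60,b[0]:b[0]+65,::-1],None,fx=6,fy=6,interpolation=2) for c,b in((T,(247,150)),(S,(270,155)))])
cv2.imwrite('pics/c7.png',o)
E
```

```text
23.8 J [-0.276  0.166  2.209  1.693  0.268 -0.377] p [548.1 -15.4 274.3] F [-0.6  1.2 -1.1] op 0.641
[[ 0.738  0.669  0.087]
 [ 0.065  0.058 -0.996]
 [-0.672  0.741 -0.   ]]
tilt from down deg 47.78699407863484 heading 5.003398310891887
```

View pics/c7.png

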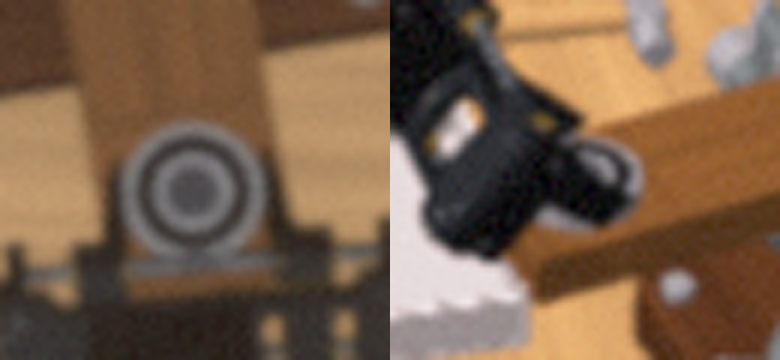

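Both fingers close on the rim (opening about 61 mm). I'll lift gently.

>>> apply_moves(
  increments=[
    [0.9,0,0,0,0],
    [0.9,0,0,0,0],
    [0.9,-1,1,0,0],
    [0.9,-1,1,0,0],
    [0.9,-1,1,0,0],
    [0.9,0,0,0,0],
  ],
)

```text
t: 24.5
eef_pos: [547.9, -15.5, 278.7]
tcp_rot: [1.571, 0.737, 0.087]
ft_force: [3.3, 2.1, -4.3]
opening: 0.641
```

>>> apply_moves(
  increments=[
    [0.9,-1,1,0,0],
    [0.9,-1,2,0,0],
    [0.9,-1,1,0,0],
    [0.9,-2,2,0,0],
    [0.9,-2,2,0,0],
    [0.9,-2,2,0,0],
    [0.9,-2,2,0,0],
    [0.9,0,0,0,0],
  ],
)

```text
t: 25.3
eef_pos: [548.1, -15.6, 295.7]
tcp_rot: [1.571, 0.735, 0.087]
ft_force: [0.1, 0.1, -2.6]
opening: 0.642
```

```bash
python3 st.py; python3 - <<'E'
from h import *
S=grab('side');T=grab('top')
o=np.hstack([cv2.resize(c['pixels'][b[1]:b[1]+60,b[0]:b[0]+65,::-1],None,fx=6,fy=6,interpolation=2) for c,b in((T,(247,150)),(S,(270,150)))])
cv2.imwrite('pics/c8.png',o)
E
```

```text
25.3 J [-0.277  0.128  2.179  1.453  0.269 -0.127] p [548.1 -15.6 295.7] F [ 0.1  0.1 -2.6] op 0.642
[[ 0.739  0.668  0.087]
 [ 0.064  0.058 -0.996]
 [-0.671  0.742  0.   ]]
tilt from down deg 47.869950819896204 heading 4.961658060717872
```

View pics/c8.png

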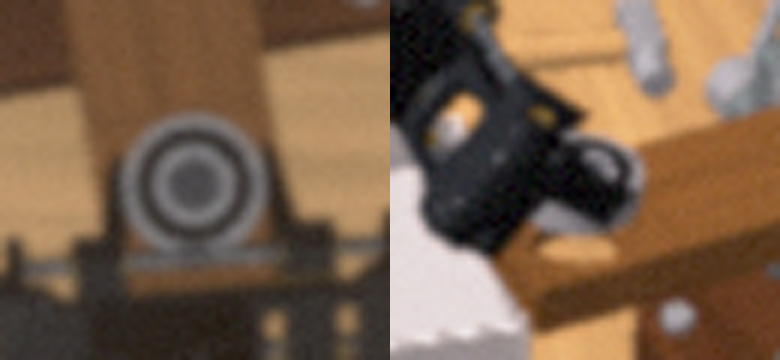

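The bearing is out and held at 2.6 N. The direct way to the tray would pass the wrist singularity. Instead I'll go aside in -y, down, then under the board as with the drift, keeping it above the tray wall.

>>> apply_moves(
  increments=[
    [0.9,-5,5,10,0],
    [0.9,-3,-2,18,0],
    [0.9,-3,-2,20,0],
    [0.9,-3,-2,20,0],
    [0.9,-3,-2,20,0],
    [0.9,-3,-2,20,0],
    [0.9,-2,-2,20,0],
    [0.9,0,0,8,0],
    [0.9,0,0,0,0],
  ],
)

```text
t: 26.3
eef_pos: [538.8, -153.7, 304.3]
tcp_rot: [1.571, 0.737, 0.086]
ft_force: [0.2, 0.3, -3.0]
opening: 0.641
```

>>> apply_moves(
  increments=[
    [0.9,7,-8,0,0],
    [0.9,14,-16,0,0],
    [0.9,14,-16,0,0],
    [0.9,14,-16,0,0],
    [0.9,14,-16,0,0],
    [0.9,14,-16,0,0],
    [0.9,14,-16,0,0],
    [0.9,14,-16,0,0],
    [0.9,14,-16,0,0],
    [0.9,14,-16,0,0],
  ],
)

```text
t: 27.3
eef_pos: [535.2, -152.4, 101.7]
tcp_rot: [1.57, 0.737, 0.087]
ft_force: [0.2, 0.3, -3.3]
opening: 0.644
```

```bash
python3 st.py 530 -15 88
```

```text
27.3 J [-0.632  0.582  2.324  2.239  0.67  -1.322] p [ 535.2 -152.4  101.7] F [ 0.2  0.3 -3.3] op 0.644
[[ 0.737  0.67   0.087]
 [ 0.064  0.059 -0.996]
 [-0.672  0.74   0.   ]]
tilt from down deg 47.74734417582039 heading 4.987786982641495
to [530.0, -15.0, 88.0] tool shift [  14.2   -5.5 -137.3]
```

>>> apply_moves(
  increments=[
    [0.9,7,-7,-10,0],
    [0.9,1,0,-20,0],
    [0.9,1,0,-20,0],
    [0.9,1,0,-20,0],
    [0.9,1,0,-20,0],
    [0.9,1,0,-20,0],
    [0.9,1,0,-20,0],
    [0.9,0,0,-20,0],
    [0.9,0,0,-20,0],
    [0.9,0,0,-20,0],
  ],
)

```text
t: 28.3
eef_pos: [523.3, 38.2, 88.6]
tcp_rot: [1.571, 0.737, 0.088]
ft_force: [-0.2, -0.2, -3.4]
opening: 0.639
```

>>> apply_moves(
  increments=[
    [0.9,0,0,-20,0],
    [0.9,0,0,-20,0],
    [0.9,0,0,-20,0],
    [0.9,0,0,-20,0],
    [0.9,0,0,-20,0],
    [0.9,0,0,-20,0],
    [0.9,0,0,-20,0],
    [0.9,0,0,-20,0],
    [0.9,0,0,0,0],
  ],
)

```text
t: 29.2
eef_pos: [509.0, 198.9, 88.8]
tcp_rot: [1.572, 0.737, 0.091]
ft_force: [-0.7, -0.6, -3.2]
opening: 0.643
```

```bash
python3 st.py 508 254 60
```

```text
29.2 J [ 0.338  0.613  2.373  3.432  0.683 -1.63 ] p [509.  198.9  88.8] F [-0.7 -0.6 -3.2] op 0.643
[[ 0.738  0.669  0.09 ]
 [ 0.068  0.06  -0.996]
 [-0.672  0.741 -0.001]]
tilt from down deg 47.78821725270354 heading 5.230194886197857
to [508.0, 254.0, 60.0] tool shift [ 22.3 -18.7 -55. ]
```

>>> apply_moves(
  increments=[
    [0.9,1,1,-18,0],
    [0.9,1,1,-19,0],
    [0.9,1,1,-18,0],
    [0.9,6,-7,0,0],
    [0.9,6,-7,0,0],
    [0.9,6,-7,0,0],
    [0.9,0,0,0,0],
  ],
)

```text
t: 29.9
eef_pos: [507.9, 250.1, 59.4]
tcp_rot: [1.57, 0.74, 0.085]
ft_force: [-1.0, -1.2, -3.1]
opening: 0.644
```

```bash
python3 st.py 508 254 30; python3 - <<'E'
from h import *
S=grab('side');T=grab('top')
o=np.hstack([cv2.resize(c['pixels'][b[1]:b[1]+90,b[0]:b[0]+100,::-1],None,fx=4,fy=4,interpolation=2) for c,b in((T,(140,170)),(S,(210,150)))])
cv2.imwrite('pics/c9.png',o)
E
```

```text
29.9 J [ 0.468  0.693  2.314  3.581  0.707 -1.649] p [507.9 250.1  59.4] F [-1.  -1.2 -3.1] op 0.644
[[ 0.736  0.671  0.086]
 [ 0.063  0.058 -0.996]
 [-0.674  0.739  0.001]]
tilt from down deg 47.62603771146837 heading 4.876367485741761
to [508.0, 254.0, 30.0] tool shift [ 20.1 -21.4  -3.9]
```

View pics/c9.png

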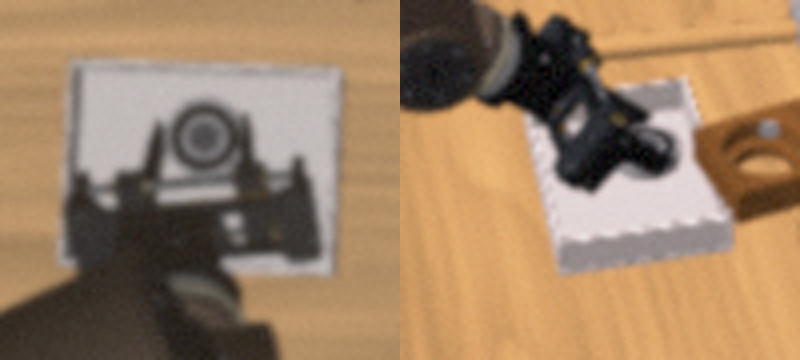

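The top crop shows the bearing level (round, at (191,204)) over the tray floor, with the gripper body inside the walls but nearer the left one. I'll shift 8 mm right and set it down slowly.

>>> apply_moves(
  increments=[
    [0.9,0,0,8,0],
    [0.9,6,-7,0,0],
    [0.9,6,-7,0,0],
    [0.9,4,-5,0,0],
    [0.9,1,-1,0,0],
    [0.9,0,0,0,0],
  ],
)

```text
t: 30.6
eef_pos: [508.1, 243.1, 34.4]
tcp_rot: [1.571, 0.737, 0.087]
ft_force: [1.3, 0.9, -3.1]
opening: 0.642
```

>>> apply_moves(
  increments=[
    [0.9,1,-1,0,0],
    [0.9,0,0,0,0],
  ],
)

```text
t: 30.8
eef_pos: [508.4, 243.1, 33.7]
tcp_rot: [1.571, 0.736, 0.087]
ft_force: [-0.4, -1.3, -2.7]
opening: 0.643
```

>>> apply_moves(
  increments=[
    [0.9,1,-1,0,0],
    [0.9,1,-1,0,0],
    [0.9,0,0,0,0],
  ],
)

```text
t: 31.1
eef_pos: [508.5, 243.1, 30.7]
tcp_rot: [1.571, 0.737, 0.087]
ft_force: [-0.4, 0.1, -2.9]
opening: 0.641
```

>>> apply_moves(
  increments=[
    [0.9,0.7,-0.8,0,0],
    [0.9,0.7,-0.8,0,0],
    [0.9,0,0,0,0],
  ],
)

```text
t: 31.4
eef_pos: [508.4, 243.0, 28.5]
tcp_rot: [1.571, 0.737, 0.087]
ft_force: [-0.6, 0.4, -2.6]
opening: 0.635
```

>>> apply_moves(
  increments=[
    [0.9,0.5,-0.5,0,0],
    [0.9,0,0,0,0],
  ],
)

```text
t: 31.6
eef_pos: [508.5, 243.1, 27.9]
tcp_rot: [1.571, 0.737, 0.087]
ft_force: [0.1, -0.4, -3.2]
opening: 0.641
```

>>> apply_moves(
  increments=[
    [0.9,0.5,-0.5,0,0],
    [0.9,0,0,0,0],
  ],
)

```text
t: 31.8
eef_pos: [508.5, 243.1, 27.4]
tcp_rot: [1.571, 0.736, 0.087]
ft_force: [-1.2, -1.0, 0.0]
opening: 0.641
```

>>> apply_moves(
  increments=[
    [0.9,0.4,-0.4,0,0],
    [0.9,0,0,0,0],
  ],
)

```text
t: 32.0
eef_pos: [508.6, 243.1, 27.3]
tcp_rot: [1.571, 0.735, 0.087]
ft_force: [-4.0, -1.2, 6.9]
opening: 0.645
```

>>> apply_moves(
  increments=[
    [0.9,0.4,-0.4,0,0],
    [0.9,0,0,0,0],
  ],
)

```text
t: 32.2
eef_pos: [508.6, 243.1, 27.3]
tcp_rot: [1.571, 0.734, 0.087]
ft_force: [-8.1, -0.3, 12.4]
opening: 0.64
```

Contact came at the predicted height. I'll ease off and open.

>>> apply_moves(
  increments=[
    [0.9,-0.6,0.6,0,0],
    [0.3,0,0,0,0],
    [0.15,0,0,0,0],
    [0.15,0,0,0,0],
    [0.15,0,0,0,0],
  ],
)

```text
t: 32.7
eef_pos: [508.6, 243.1, 26.9]
tcp_rot: [1.571, 0.736, 0.087]
ft_force: [-0.5, 0.3, 0.1]
opening: 0.839
```

```bash
python3 st.py
```

```text
32.7 J [ 0.451  0.779  2.329  3.517  0.803 -1.587] p [508.6 243.1  26.9] F [-0.5  0.3  0.1] op 0.839
[[ 0.738  0.669  0.087]
 [ 0.064  0.058 -0.996]
 [-0.672  0.741 -0.   ]]
tilt from down deg 47.802372200219374 heading 4.983348860950193
```

>>> apply_moves(
  increments=[
    [0.15,-2,2,0,0],
    [0.15,-7,8,0,0],
    [0.15,-12,14,0,0],
    [0.15,-20,22,0,0],
    [0.15,-27,29,0,0],
    [0.15,-27,29,0,0],
    [0.15,-27,29,0,0],
    [0.15,0,0,0,0],
  ],
)

```text
t: 33.5
eef_pos: [508.2, 243.3, 211.3]
tcp_rot: [1.574, 0.729, 0.089]
ft_force: [0.6, -0.4, -0.4]
opening: 0.85
```

```bash
python3 st.py; python3 - <<'E'
from h import *
S=grab('side','s_end.png');T=grab('top','t_end.png')
o=np.vstack([T['pixels'][60:280,80:480,::-1],S['pixels'][120:350,180:400,::-1].copy().__class__((230,400,3),np.uint8)*0])
o[220:450,:220]=S['pixels'][120:350,180:400,::-1]
o=cv2.resize(o,None,fx=1.33,fy=1.33,interpolation=2);cv2.imwrite('pics/end.png',o)
E
```

```text
33.5 J [ 0.452  0.331  2.226  4.031  0.348 -2.179] p [508.2 243.3 211.3] F [ 0.6 -0.4 -0.4] op 0.85
[[ 0.743  0.664  0.087]
 [ 0.066  0.056 -0.996]
 [-0.666  0.746 -0.002]]
tilt from down deg 48.250367514287504 heading 5.107799170042819
```

The viewing limit is reached, so the last checks will be numeric.

```bash
python3 - <<'E'
from m import *
W=((0,0,150),(179,60,255))
a,_=blob(T,*W,(365,193,390,215),show='headT'); b,_=blob(S,*W,(298,255,322,280),show='headS'); print('drift head',tri(a,b))
g=cv2.cvtColor(T['pixels'],cv2.COLOR_RGB2GRAY)
for n,c in(('T',T),('S',S)):
    u=proj(c,[510,243.1,21]); print(n,'bearing expected',u, 'r px',31*c['f']/(c['R']@[510,243,21]+c['t'])[2])
    g=cv2.cvtColor(c['pixels'],cv2.COLOR_RGB2GRAY); x,y=u.round().astype(int)
    for r in range(y-14,y+15,2): print(' '.join('%3d'%v for v in g[r,x-18:x+19:2]))
m=cv2.inRange(cv2.cvtColor(T['pixels'],cv2.COLOR_RGB2HSV),*W)[178:245,150:232]; ys,xs=np.where(m); print('tray extents',xs.min()+150,xs.max()+150,ys.min()+178,ys.max()+178)
E
```

```text
headT area 123 box [369 198  12  13] cen [374.43089431 203.97560976]
headS area 119 box [303 264  13  13] cen [308.4789916  269.86554622]
drift head (array([ 501.55190298, -284.39388732,  195.27142858]), np.float64(1.6680833873679073))
T bearing expected [194.28434002 204.69579273] r px 9.952011394993965
188 189 191 190 185 191 188 189 188 189 190 186 166 181 189 190 188 192 190
188 190 189 188 189 188 193 189 187 188 187 176 117 169 194 189 193 189 191
191 190 191 189 190 189 188 184 172 163 166 159  92 145 188 192 188 191 189
191 189 190 190 189 190 174 146 117 102 107 110  70 140 189 191 191 192 192
190 188 189 191 188 174 137  84  77  85  82  65  52 109 175 192 191 190 191
189 190 189 190 185 146  84  83 116 115 111  92  55  73 147 187 190 190 188
190 188 191 189 180 128  72 109  97  81  83  78  48  70 128 177 188 157 159
191 191 188 191 176 122  78 115  86  74  73  59  44  54  84 150 178 108 104
190 192 186 189 176 128  67 112  94  77  72  54  44  47  56 115 136  74  83
169 163 156 146 140 102  72  95  96  78  73  59  48  54  60  96  97  60  63
109 113 110 115 112 104 103  98 10
[... 884 characters left out ...]
214 215 213 161  68 114 108  98 108  74 153 215 209 143  80  83
216 213 215 216 213 208 124  81 108  76  74 114  77 112 211 213 199 110  85
214 211 215 215 213 205 140  69  98 119 115  80  74 128 206 214 216 173  92
214 213 214 213 214 203 151 139 115  95  91 114 114 112 207 214 215 203 131
212 214 215 215 213 214 191 150 132 130 118 101 108 173 214 213 213 211 177
214 215 214 216 212 211 214 203 178 150 148 168 199 211 216 215 215 214 194
214 214 214 213 214 214 214 213 214 213 213 214 212 213 216 219 187 203 221
214 213 217 215 216 214 214 214 217 200 208 219 197 162 170 179 154 138 143
213 218 210 198 216 215 179 166 176 160 146 141 144 140 139 139 136 139 139
tray extents 156 225 185 238
```

```bash
python3 -c "
from cell import env,status
print(status.state()['qvel'].round(3)); print(env.job_done())"
```

```text
[ 0.     0.022 -0.002  0.009 -0.001 -0.006]
the job is handed in; nothing more can be done
None
```

I did the whole job in the order asked and handed it in at about 34 s of robot time.

**What I did**
- **Tilt:** the moves can only turn the tool about its own axis, so I tilted the gripper to about 48° by commanding poses beyond the arm's reach. Joint 3 read 0.047 to 0.048 during this, just under its 0.05 limit.
- **Push-out:** I pushed the bearing up with the larger drift until it stood about 10 mm proud. The arm's position gave 10.3 mm and the side picture 10–12 mm, at about 10 N.
- **Drift:** I stood it upright again at its old place and let go.
- **Bearing:** I drew it out from above, still tilted, and lowered it into the tray until it touched. The press on the tray reached about 12 N before I eased off and opened.

**Last checks**
- **Drift:** its head measured (501.6, -284.4) mm, within about 2 mm of the start, and at standing height.
- **Bearing:** it shows where expected on the tray floor in both views, and the side view shows a level disc.
- **Tray:** its outline is within about 2 px of the start.
- **Gripper:** clear of everything, about 200 mm up, reading under 1 N.

**Not checked:** the 12-picture viewing limit was used up, so these last checks come from pixel numbers, not from looking. I did not measure the hammer, screwdriver, jar or offcut again, but no move passed near them with any sign of contact.

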